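Latch the purge chamber's end cover

TASK

Close the sample chamber: hook the draw latch's wire loop over the keeper on the sliding end cover, then press the latch lever all the way down over centre, so that it stays down by itself and holds the cover drawn in against its seal. Work gently, by feel: the loop must not be rammed against the keeper nor the lever forced against its stop. Leave the bottle, beaker and vial rack where they stand, and let go of everything at the end.

Things in the scene. Friction and masses are not known exactly. Their poses are not given: they have to be found in the camera images.
- chamber: Fixed white sample chamber, 180 x 325 mm, on levelling feet 4 to 16 mm high. Origin at the underside of its grey base plate, straight below the lever's pivot; z up, y from the 90 mm high housing (local y -150 to +30 mm) towards the sliding end cover. The latch moves in the upright plane through y (local x = 0); its hinge axes are parallel to x. Only the robot and the keeper meet the loop.
- latch_pivot (a point): Pivot of the latch lever, 112 mm above the chamber's origin, 22 mm above the housing's top. Axes as the chamber.
- lever (a joint): Lever angle, rad: 0 = on its rubber-faced stop, level towards the chamber's -y; 1.57 = upright; 1.78 = other stop, leaning to the cover. Slightly stiff (0.05 N m), stays where left when unloaded. Drawing the hooked loop tight takes up to about 8 N at the handle, square to the lever. Dead centre is at about 0.07; press on until it meets the stop, which gives 1 mm at 30 N. More than 30 N on the lever bends it.
- lever_grip (a point): Middle of the lever's black handle, on the lever's centre line, 66 mm from the pivot. The handle lies 43 to 88 mm from the pivot, 30 mm wide (along the chamber's x), 12 mm thick; the rest is a steel strip 26 x 8 mm. Local y points along the lever from handle to pivot, z out of the face that is on top when it is down.
- loop_pin (a point): Pin on the lever, 16 mm from the lever's pivot, on which the wire loop hinges: at lever angle q it lies at y = -16 cos(q - 0.07), z = 16 sin(q - 0.07) mm from the pivot, in the chamber's axes. The loop's hinge is slightly stiff (0.035 N m): the loop stays up when steep but sinks when near level. Local y points along the loop to its free end, z out of its upper face.
- loop_bar (a point): Centre of the loop's cross bar, round steel, 8 mm thick, 46 mm long, which goes behind the keeper; 70 mm from the pin. The loop's side wires (6 mm thick, 40 mm apart inside) straddle the keeper. Axes as the loop's pin.
- loop_grip (a point): Centre of the black ball knob, 22 mm in diameter, at the loop's free end: 100 mm out along the loop from the pin (30 mm past the bar) and 12 mm above in the loop's axes. Held from both sides along the chamber's x it can turn between the fingers as the loop swings. Pulling it outwards pulls the lever further open, pushing it inwards the other way.
- keeper (a point): Where the bar's centre sits when drawn tight into the keeper, a 30 mm wide steel hook on the end cover; moves with the cover, axes as the chamber: 62 mm in y from the lever's pivot and level with it while the cover is out. The post's outer face is 4 mm inwards (-y) of this point, post 12 mm thick; a flat saddle 8 mm below reaches 10 mm outwards. Over 20 N from the loop before drawing starts dents it.
- keeper_lip (a point): Top outer edge of the keeper's lip, 10 mm straight above the seat point; the lip is 4 mm thick and overhangs the post by 4 mm. To hook, the bar passes over the lip, down outside it (bar centre 4 mm or more outwards of the seat point), then in under it. The room is small: low down the loop reaches only 7.5 mm outwards of the seat point, with the lever at its open stop.
- cover (a joint): Slide of the end cover, m: 0 = fully in, 0.010 = out. The cover is an upright plate 160 mm wide, 28 mm thick, its top 92 mm above the chamber's origin, inner face at chamber y 34 mm when fully in. Seal springs push it out (12 N when out, 60 N at 0.002). The closed latch holds it at 0.002 to 0.004.
- reagent_bottle: Bystander: brown bottle, 68 mm in diameter, 150 mm high, origin at its underside.
- beaker: Bystander: open glass beaker, 72 mm in diameter, 90 mm high, origin at its underside.
- vial_rack: Bystander: white rack with eight small vials, 60 x 110 mm, 65 mm high, origin at its underside.

How it is judged:
On the way, in this order (a step that is already met when the one before it is completed fails the run):
1. the loop's bar is behind the keeper, under its lip, with the lever still up (y of loop_bar in the frame of keeper between -0.003 and 0.012 m and z of loop_bar in the frame of keeper between -0.008 and 0.003 m and value of joint lever above 0.8 rad), for 0.2 s.
2. the lever is pressed down over centre with the loop in the keeper (value of joint lever below 0.035 rad and value of joint cover below 0.005 m), for 0.2 s.
At the end, for the whole second after the job is handed in: The lever is down on its stop (below 0.035 rad) and at rest, the loop's bar sits in the keeper (within 3 mm along the pull and 5 mm in height of its seat) and holds the end cover drawn in (cover slide below 5 mm) (all of step 2 and velocity of joint lever below 0.05 rad/s and y of loop_bar in the frame of keeper between -0.003 and 0.003 m and z of loop_bar in the frame of keeper between -0.005 and 0.004 m); the robot touches nothing.
It fails at once if the lever is pressed with more than 30 N (contact force between any of the fingers, the arm and lever_c0 above 30 N or contact force between any of the fingers, the arm and lever_c1 above 30 N).
It fails at once if the loop is forced on the keeper with more than 20 N while the lever is up, before it starts to draw (value of joint lever above 1.3 rad and contact force between loop and cover above 20 N).
It fails at once if the bottle is moved by more than 20 mm (distance of reagent_bottle from where it was at the start of the episode above 0.02 m).
It fails at once if the beaker is moved by more than 20 mm (distance of beaker from where it was at the start of the episode above 0.02 m).
It fails at once if the vial rack is moved by more than 20 mm (distance of vial_rack from where it was at the start of the episode above 0.02 m).
It also fails if it takes over 72 s, if anything falls off the work surface, if the arm or the gripper's body presses on something with over 40 N, if the wrist force passes 120 N, or if a joint passes its speed limit or range.

ROBOT

A 6-joint arm with a two-finger parallel gripper is mounted at the origin on the work surface. World frame = base frame: x ahead of the robot, y to its left, z up, the work surface at z = 0. Lengths are in m, angles in rad, forces in N, time in s.
With the tool pointing down it reaches from about 0.35 to 0.85 m from the base axis. Payload 8.1 kg.
Tool frame: the origin (TCP) lies on the front face of the gripper's body, between the roots of the fingers; the fingertips stand 84 mm ahead of it and the grasp point (between the pads) lies 65 mm ahead of it; x points along the fingers, y is the direction in which the jaws open and shut, and the axes are right-handed (so a half turn about x gives the same grasp; the last joint's range is limited). The gripper opens to 93 mm and grips with 3 to 60 N. Pads are 15 mm wide; open, the fingers measure 128 mm over their backs; the gripper's body (75 mm by 188 mm) begins 65 mm behind the grasp point.
Start: joints at [-1.298, 0.13, 1.488, -0, 1.523, -0.085], TCP at [0.21, -0.562, 0.303] pointing down, gripper open.
Joint ranges: [-2.96, 2.96], [-0.89, 2.26], [0.02, 2.5], [-1.34, 4.48], [0, 2.73], [-2.66, 2.66]. Speed limits (rad/s): [2.39, 2.39, 2.79, 3.14, 3.14, 3.14].

INTERFACE

Orientations are given as a rotation vector (axis times angle).
In Python, from plant import telemetry, read_camera, camera_params, robot gives the robot as it stands.
- The arm moves only by the tool step_arm, never from a script. Its argument "commands" is a list of rows, each an object with "xyz": the shift along the tool's x, y, z in mm, a list of three; "turn": the turn, a rotation vector about the tool's x, y, z in rad, a list of three; "grip": the finger opening in mm, from 0 to 93. In form: [{"xyz": [dx, dy, dz], "turn": [ax, ay, az], "grip": grip}, ...]. A call has 1 to 12 rows; each row is the pose to reach, as a shift and turn from the pose commanded when the call began, along the tool's axes at that moment; what a row does not reach only later rows make up. A row lasts 1/8 s, in which the tool goes at most 62.5 mm and 10.7 degrees, less where a joint would pass 70% of its speed; a pose out of reach is approached as far as the arm can. A call with a gripper value outside its range is refused whole. The fingers move at their own pace and stop on an object; "force" is the grip in N (left out, the last holds). Time passes only in rows, so rows that repeat a pose let the fingers close. It gives the time, the measured TCP pose, the force and the opening at its end, in the units of the state.
- telemetry.read_state(): the state, without advancing time (a new reading comes with each control period).
- read_camera(name): name is "scene" or "side" or "wrist"; returns the picture (400x640x3 uint8, red, green, blue); there is no depth.
- camera_params(name): a dict with "mtx" (3x3 intrinsics, pixels), "rvec" (rotation vector, rad) and "tvec" (3), from world to camera coordinates, as OpenCV has them. Camera axes: x right, y down, z forward; pixel columns grow to the right and rows downward; lengths in m; the calibration is good to about 2 mm. A picture is of the moment at which its call begins: read the wrist's pose just before it. camera_params takes no time and is no camera call; for the wrist camera it gives the pose at the moment of the call.
- robot.close_job(): hands the job in, once; it reports no verdict.
The state is a dict: "t": time; "q": joint angles; "dq": joint speeds; "joint_torque": joint torques, N m; "tool_pos": TCP position; "orientation": TCP orientation; "force": force on the tool from outside, world axes, zero at the start; "wrist_torque": the same for the moment, N m; "opening": finger opening in m.
Only numpy, scipy, OpenCV 4.12 (cv2) and the standard library are available. Lean on these libraries where they do the work, as an engineer would, in place of code of your own. Each camera call takes 0.05 s, during which the arm holds its last target. There are 200 camera calls.

## Working session

There is one attempt and no reset: what is moved stays moved. The work goes in short steps, Python scripts to look and compute and a tool call to move; the robot and the scene stay as the last step left them, time stands still between calls to the robot, and variables do not carry over. Pictures are saved under pics/ and viewed, about 8 in all and at most 12, crops included, and the job is handed in when it is done.

Besides the shell and the picture viewer there is one more tool, called after ">>>" by a JSON object that holds its "api" and its "payload". step_arm: Moves the arm, as the interface text tells. Its arguments: {"type":"object","properties":{"commands":{"type":"array"},"force":{"type":"number"}},"required":["commands"]}

```bash
ls; mkdir -p pics; python3 - <<'E'
from plant import telemetry, read_camera, camera_params, robot
import cv2,numpy as np
print(telemetry.read_state())
for n in ["scene","side","wrist"]:
    p=camera_params(n); R=cv2.Rodrigues(np.array(p["rvec"]))[0]; print(n,np.round(p["mtx"],1).tolist(),"pos",(-R.T@np.array(p["tvec"]).ravel()).round(3),"fwd",R[2].round(3))
    cv2.imwrite(f"pics/{n}0.png",read_camera(n)[:,:,::-1])
E
```

```text
pics
{'t': 0.0, 'q': array([-1.29835995e+00,  1.31149564e-01,  1.48927628e+00, -3.05152318e-05,
        1.52297545e+00, -8.53775452e-02]), 'dq': array([ 0.00225341, -0.00119547, -0.00062146,  0.00103138, -0.00103336,
       -0.00086761]), 'joint_torque': array([ 1.97837013e-03, -5.59840608e+01, -4.91756380e+01,  7.66983535e-02,
        3.56604788e-02, -1.69834684e-04]), 'tool_pos': array([ 0.21005089, -0.5615931 ,  0.30169588]), 'orientation': array([ 2.02704072,  0.36846172, -2.02745122]), 'force': array([-0.20910835, -0.8418301 ,  0.36095026]), 'wrist_torque': array([-0.03272147, -0.01581893, -0.00743611]), 'opening': 0.09286798781497052}
scene [[429.4, 0.0, 326.3], [0.0, 429.4, 195.8], [0.0, 0.0, 1.0]] pos [ 1.123 -0.534  0.744] fwd [-0.535  0.478 -0.697]
side [[502.7, 0.0, 321.5], [0.0, 502.7, 192.8], [0.0, 0.0, 1.0]] pos [0.409 0.562 0.927] fwd [ 0.22  -0.609 -0.762]
wrist [[357.1, 0.0, 317.6], [0.0, 357.1, 204.4], [0.0, 0.0, 1.0]] pos [ 0.278 -0.536  0.384] fwd [-0.246 -0.09  -0.965]
```

View pics/scene0.png

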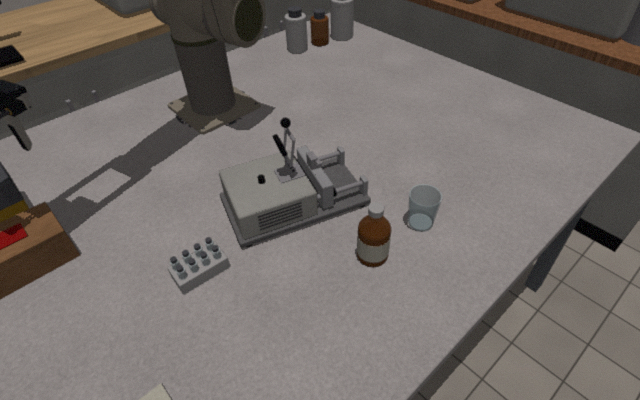

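View pics/side0.png

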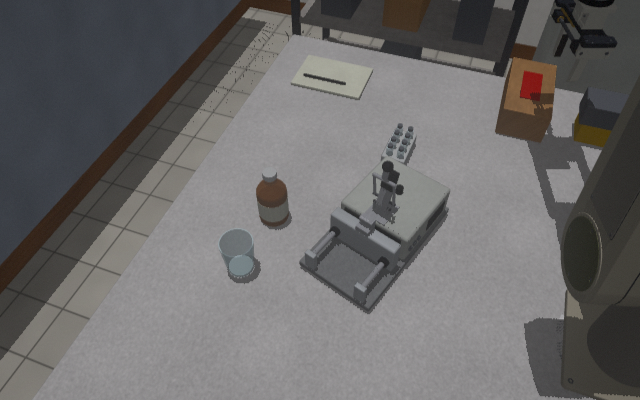

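Scene: chamber around (290,195), ball knob (286,123), lever handle (280,145); bottle (374,240), beaker (423,208), rack (198,265). Side: chamber at (380,230), cover at (368,230). Zooming both in one picture.

```bash
python3 - <<'E'
import cv2,numpy as np
a=cv2.imread("pics/scene0.png")[105:245,210:380]; b=cv2.imread("pics/side0.png")[150:310,295:455]
a=cv2.resize(a,None,fx=2.35*1.0,fy=2.35,interpolation=cv2.INTER_CUBIC)
a=cv2.resize(cv2.imread("pics/scene0.png")[105:245,215:375],None,fx=2.5,fy=2.5,interpolation=cv2.INTER_CUBIC)
b=cv2.resize(b,None,fx=2.5,fy=2.5,interpolation=cv2.INTER_CUBIC)
c=np.zeros((400,800,3),np.uint8); c[:350,:400]=a; c[:,400:]=b
c=np.clip(c.astype(float)*1.5,0,255).astype(np.uint8)
cv2.imwrite("pics/crop.png",c)
E
```

```text
(no output)
```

View pics/crop.png

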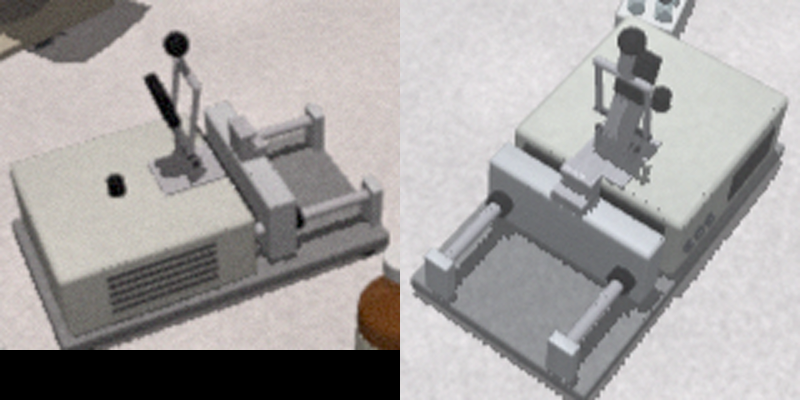

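```bash
cat > h.py <<'E'
import cv2,numpy as np
from plant import telemetry, read_camera, camera_params, robot
def cam(n):
    p=camera_params(n); R=cv2.Rodrigues(np.array(p["rvec"]))[0]; t=np.array(p["tvec"]).ravel()
    return np.array(p["mtx"]),R,t
def proj(X,c):
    K,R,t=c; y=(K@(R@np.atleast_2d(X).T+t[:,None])).T; return y[:,:2]/y[:,2:]
def ray(uv,c):
    K,R,t=c; d=R.T@np.linalg.inv(K)@np.array([*uv,1.]); return -R.T@t,d/np.linalg.norm(d)
def plane(uv,c,z):
    o,d=ray(uv,c); return o+d*(z-o[2])/d[2]
def tri(uvs,cs):
    A=np.zeros((3,3));b=np.zeros(3)
    for uv,c in zip(uvs,cs):
        o,d=ray(uv,c);P=np.eye(3)-np.outer(d,d);A+=P;b+=P@o
    X=np.linalg.solve(A,b); return X,[np.linalg.norm(proj(X,c)[0]-uv).round(2) for uv,c in zip(uvs,cs)]
E
python3 - <<'E'
from h import *
S,D=cam("scene"),cam("side")
s=lambda x,y:np.array([215+x/2.5,105+y/2.5]); d=lambda x,y:np.array([295+(x-400)/2.5,150+y/2.5])
for n,a,b in [("-y+x",s(65,258),d(635,25)),("-y-x",s(12,168),d(787,98)),("+y+x",s(255,215),d(515,140)),("ball",s(177,44),d(631,40)),("hknob",s(116,182),d(660,96))]:
    X,e=tri([a,b],[S,D]); print(n,X.round(4),e)
E
```

```text
-y+x [ 0.5341 -0.2462  0.0999] [np.float64(1.25), np.float64(1.15)]
-y-x [ 0.3893 -0.2112  0.0905] [np.float64(0.44), np.float64(0.46)]
+y+x [ 0.597  -0.0888  0.0885] [np.float64(1.02), np.float64(1.06)]
ball [ 0.5139 -0.0967  0.2339] [np.float64(0.01), np.float64(0.01)]
hknob [ 0.4919 -0.1623  0.107 ] [np.float64(0.34), np.float64(0.35)]
```

```bash
cat >> h.py <<'E'
from scipy.spatial.transform import Rotation as Ro
def down(yaw):  # tool x down, tool y along (cos yaw, sin yaw)
    x=np.array([0,0,-1.]);y=np.array([np.cos(yaw),np.sin(yaw),0]); return Ro.from_matrix(np.c_[x,y,np.cross(x,y)])
def rel(p,R):  # shift (mm) and turn from measured pose to TCP pose
    s=telemetry.read_state(); R0=Ro.from_rotvec(s["orientation"])
    return (R0.inv().apply(np.array(p)-s["tool_pos"])*1000).round(1).tolist(),(R0.inv()*R).as_rotvec().round(4).tolist()
E
python3 - <<'E'
from h import *
s=telemetry.read_state();M=Ro.from_rotvec(s["orientation"]).as_matrix();print(M.round(3))
K,R,t=cam("wrist");o=-R.T@t; print("cam in tool",(M.T@(o-s["tool_pos"])).round(4),(M.T@R.T).round(3))
y=np.arctan2(-.37,.93)
for yaw in (y,y+np.pi): print(rel([0.50,-0.13,0.36],down(yaw)))
E
```

```text
[[-0.     0.35  -0.937]
 [ 0.001 -0.937 -0.35 ]
 [-1.    -0.001 -0.   ]]
cam in tool [-0.0818 -0.0001 -0.0725] [[ 0.001 -0.262  0.965]
 [ 1.     0.    -0.001]
 [-0.     0.965  0.262]]
([-57.6, -302.9, -422.8], [-0.8344, -0.0007, 0.0013])
([-57.6, -302.9, -422.8], [2.3072, 0.0016, 0.0009])
```

>>> {"api": "step_arm", "payload": {"commands": [{"xyz": [-58, 0, 0], "turn": [0, 0, 0], "grip": 60}, {"xyz": [-58, -30, -50], "turn": [-0.15, 0, 0], "grip": 60}, {"xyz": [-58, -60, -90], "turn": [-0.3, 0, 0], "grip": 60}, {"xyz": [-58, -303, -423], "turn": [-0.834, 0, 0], "grip": 60}, {"xyz": [-58, -303, -423], "turn": [-0.834, 0, 0], "grip": 60}, {"xyz": [-58, -303, -423], "turn": [-0.834, 0, 0], "grip": 60}, {"xyz": [-58, -303, -423], "turn": [-0.834, 0, 0], "grip": 60}, {"xyz": [-58, -303, -423], "turn": [-0.834, 0, 0], "grip": 60}, {"xyz": [-58, -303, -423], "turn": [-0.834, 0, 0], "grip": 60}, {"xyz": [-58, -303, -423], "turn": [-0.834, 0, 0], "grip": 60}, {"xyz": [-58, -303, -423], "turn": [-0.834, 0, 0], "grip": 60}, {"xyz": [-58, -303, -423], "turn": [-0.834, 0, 0], "grip": 60}]}}

```text
t: 1.65
tool_pos: [0.4999, -0.1304, 0.3604]
orientation: [1.482, 1.006, -1.483]
force: [0.3, -0.2, 0.3]
opening: 0.0599
```

```bash
python3 - <<'E'
from h import *
s=telemetry.read_state();print(s["t"],s["tool_pos"],s["q"].round(2),s["force"].round(1),s["opening"]); print(rel([.5,-.13,.36],down(np.arctan2(-.37,.93))))
im=read_camera("wrist")[:,:,::-1]; cv2.imwrite("pics/w1.png",im); import pickle; pickle.dump(cam("wrist"),open("w1.pkl","wb"))
E
```

```text
1.65 [ 0.49992721 -0.13038504  0.36043088] [-0.35 -0.11  1.63 -0.    1.63  0.02] [ 0.3 -0.2  0.3] 0.059929214656355756
([0.4, -0.1, -0.4], [-0.0001, 0.0005, 0.0007])
```

View pics/w1.png

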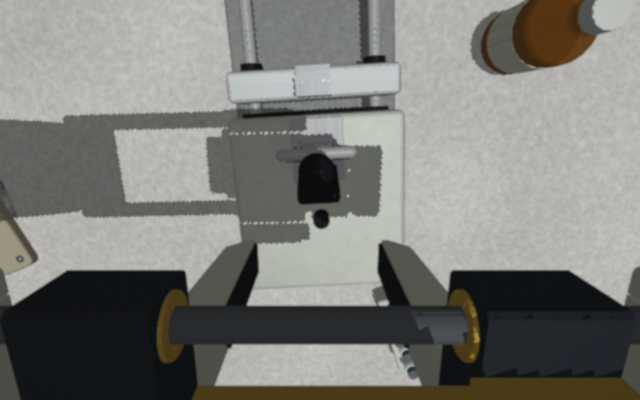

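Wrist view: cover top from (229,72) to (400,92), keeper at (312,80), black handle/ball near (319,175), stop at (321,219). Measuring the cover top by contour.

```bash
python3 - <<'E'
from h import *
import pickle
c=pickle.load(open("w1.pkl","rb")); im=cv2.imread("pics/w1.png")
hsv=cv2.cvtColor(im,cv2.COLOR_BGR2HSV)
print("cover px",im[82,250],im[82,380],"seam",im[82,312],"gap",im[110,300],"tbl",im[82,215],im[82,410],"house",im[150,395])
# edges by scanning: columns for upper/lower edge, rows for left/right
g=cv2.GaussianBlur(cv2.cvtColor(im,cv2.COLOR_BGR2GRAY),(3,3),0).astype(float)
def sub(a):
    d=np.abs(np.diff(a)); i=d.argmax(); w=d[max(0,i-1):i+2]; return max(0,i-1)+(w*np.arange(len(w))).sum()/w.sum()+.5
top=[(u,60+sub(g[60:82,u])) for u in [270,275,280,285,338,342,346,350]]
bot=[(u,84+sub(g[84:106,u])) for u in range(240,300,6)]
lef=[(218+sub(g[v,218:240]),v) for v in range(74,98,3)]
rig=[(390+sub(g[v,390:410]),v) for v in range(68,90,3)]
hr=[(395+sub(g[v,395:420]),v) for v in range(120,235,8)]
hl=[(225+sub(g[v,225:255]),v) for v in range(120,235,8)]
for n,q in dict(top=top,bot=bot,lef=lef,rig=rig,hr=hr,hl=hl).items(): print(n,np.round(q,1).tolist())
E
```

```text
cover px [198 198 193] [199 198 192] seam [192 190 187] gap [79 80 79] tbl [174 178 179] [175 180 181] house [186 196 192]
top [[270.0, 70.5], [275.0, 69.7], [280.0, 69.7], [285.0, 69.5], [338.0, 66.5], [342.0, 66.4], [346.0, 65.7], [350.0, 65.5]]
bot [[240.0, 101.5], [246.0, 101.4], [252.0, 100.5], [258.0, 100.3], [264.0, 100.4], [270.0, 100.2], [276.0, 99.5], [282.0, 99.4], [288.0, 98.5], [294.0, 98.6]]
lef [[225.5, 74.0], [227.7, 77.0], [227.9, 80.0], [228.5, 83.0], [229.4, 86.0], [229.3, 89.0], [226.3, 92.0], [230.4, 95.0]]
rig [[398.3, 68.0], [398.3, 71.0], [398.3, 74.0], [398.2, 77.0], [398.2, 80.0], [398.3, 83.0], [398.3, 86.0], [397.7, 89.0]]
hr [[404.9, 120.0], [401.6, 128.0], [401.6, 136.0], [405.0, 144.0], [405.3, 152.0], [401.5, 160.0], [405.3, 168.0], [401.4, 176.0], [401.5, 184.0], [405.3, 192.0], [401.4, 200.0], [404.6, 208.0], [404.7, 216.0], [404.6, 224.0], [401.3, 232.0]]
hl [[227.0, 120.0], [227.7, 128.0], [226.7, 136.0], [228.8, 144.0], [229.6, 152.0], [230.3, 160.0], [231.4, 168.0], [232.7, 176.0], [233.7, 184.0], [225.8, 192.0], [235.4, 200.0], [236.3, 208.0], [237.5, 216.0], [238.7, 224.0], [239.7, 232.0]]
```

```bash
python3 - <<'E'
from h import *
import pickle
c=pickle.load(open("w1.pkl","rb"))
top=(np.array([270,338,350]),np.array([70.4,66.4,65.6]))
bot=(np.array([240,264,294]),np.array([101.5,100.2,98.5]))
pt=np.polyfit(*top,1);pb=np.polyfit(*bot,1)
f=lambda p,u:np.polyval(p,u)
lm=(228.6,85.);rm=(398.2,78.)
for z in (.096,.100,.104,.108):
    L,R=plane(lm,c,z),plane(rm,c,z)
    a=[plane((u,f(pt,u)),c,z) for u in (270,350)]; b=[plane((u,f(pb,u)),c,z) for u in (240,294)]
    d=a[1]-a[0];d/=np.linalg.norm(d);n=np.array([-d[1],d[0],0])
    d2=b[1]-b[0]
    yaw=np.arctan2(d[1],d[0]);
    out=(a[0]@n);inn=b[0]@n
    xm=(L@d+R@d)/2
    st=plane((321,219),c,z+.003)
    print(z,"yaw",yaw.round(4),np.arctan2(d2[1],d2[0]).round(4),"w",(R@d-L@d).round(4),"depth",(out-inn).round(4),"x",xm.round(4),"out y",out.round(4),"origin",(d*xm+n*(out-.072))[:2].round(4),"stop",st@d-xm,st@n-(out-.072),"keeper x",plane((312,80),c,z+.02)@d-xm)
S,D=cam("scene"),cam("side")
E
```

```text
0.096 yaw -0.3237 -0.3263 w 0.1559 depth 0.0256 x 0.5163 out y 0.1425 origin [ 0.5119 -0.0974] stop 0.00016633230407292476 -0.07138804672860709 keeper x -0.0007452324122582121
0.1 yaw -0.3237 -0.3263 w 0.1541 depth 0.0253 x 0.5163 out y 0.1421 origin [ 0.5118 -0.0978] stop 0.00016472546267232158 -0.06972060904776299 keeper x -0.0007337699713194645
0.104 yaw -0.3237 -0.3263 w 0.1523 depth 0.025 x 0.5163 out y 0.1417 origin [ 0.5117 -0.0982] stop 0.00016311862127194043 -0.06805317136691895 keeper x -0.0007223075303807169
0.108 yaw -0.3237 -0.3263 w 0.1505 depth 0.0247 x 0.5164 out y 0.1413 origin [ 0.5116 -0.0986] stop 0.0001615117798715593 -0.06638573368607488 keeper x -0.0007108450894418583
```

```bash
python3 - <<'E'
from h import *
import pickle
c=pickle.load(open("w1.pkl","rb")); S,D=cam("scene"),cam("side")
print("ball in wrist",proj([.5139,-.0967,.2339],c))
# refine dark blobs in scene & side
for n,(u0,u1,v0,v1) in dict(scene0=(265,305,112,190),side0=(370,415,155,205)).items():
    im=cv2.imread(f"pics/{n}.png"); m=(im.max(2)<45).astype(np.uint8)[v0:v1,u0:u1]
    k,lab,st,ce=cv2.connectedComponentsWithStats(m)
    for i in range(1,k):
        if st[i,4]>8: print(n,(ce[i]+[u0,v0]).round(1),(st[i]+[u0,v0,0,0,0]).tolist())
x=lambda a:np.array([np.cos(a),np.sin(a),0]); d=x(-.325);n=x(-.325+np.pi/2)
from h import proj
for f in (.004,.008,.012):
    # origin from cover
    z=f+.092; o={.004:[.5119,-.0974],.008:[.5118,-.0978],.012:[.5117,-.0982]}[f]; O=np.array([*o,f])
    P=lambda X,Y,Z:O+d*X+n*Y+[0,0,Z]
    for nm,cc in (("scene",S),("side",D)):
        print(f,nm,[proj(p,cc)[0].round(1).tolist() for p in (P(.08,.072,.092),P(-.08,.072,.092),P(.08,.044,.092),P(0,-.07,.105),P(.09,-.15,0),P(-.09,.175,0))])
    b=np.array([.5139,-.0967,.2339])-O-[0,0,.112]; print("ball local to pivot",b@d,b@n,b[2])
E
python3 - <<'E'
import cv2,numpy as np
im=np.zeros((560,800,3),np.uint8)
a=cv2.imread("pics/scene0.png")[112:192,250:330]; b=cv2.imread("pics/side0.png")[155:235,350:430]
for i,q in enumerate((a,b)): im[:400,400*i:400*i+400]=np.clip(cv2.resize(q,(400,400),interpolation=cv2.INTER_NEAREST)*1.6,0,255)
cv2.imwrite("pics/crop2.png",im[:400])
E
```

```text
ball in wrist [[318.82942614 170.21658427]]
scene0 [285.1 122.6] [281, 118, 9, 10, 66]
scene0 [279.7 145.2] [273, 135, 14, 22, 114]
0.004 scene [[333.3, 184.6], [305.9, 144.9], [321.8, 188.3], [260.5, 177.1], [244.7, 247.4], [341.6, 159.9]]
0.004 side [[330.7, 213.5], [395.0, 253.6], [338.8, 205.4], [400.6, 187.5], [382.3, 179.0], [365.6, 315.8]]
ball local to pivot 0.0016717853027297307 0.0013019730802043793 0.11789999999999999
0.008 scene [[333.2, 183.3], [305.7, 143.7], [321.6, 187.0], [260.1, 175.8], [244.3, 246.3], [341.5, 158.8]]
0.008 side [[330.9, 212.2], [395.3, 252.3], [339.0, 204.1], [400.9, 186.1], [382.5, 177.8], [365.9, 314.7]]
ball local to pivot 0.001638826861028402 0.001712964249356 0.11389999999999999
0.012 scene [[333.0, 182.0], [305.5, 142.4], [321.4, 185.8], [259.7, 174.5], [243.8, 245.3], [341.4, 157.7]]
0.012 side [[331.0, 210.9], [395.6, 251.0], [339.2, 202.8], [401.3, 184.8], [382.7, 176.6], [366.1, 313.6]]
ball local to pivot 0.0016058684193270738 0.0021239554185076203 0.10989999999999998
```

View pics/crop2.png

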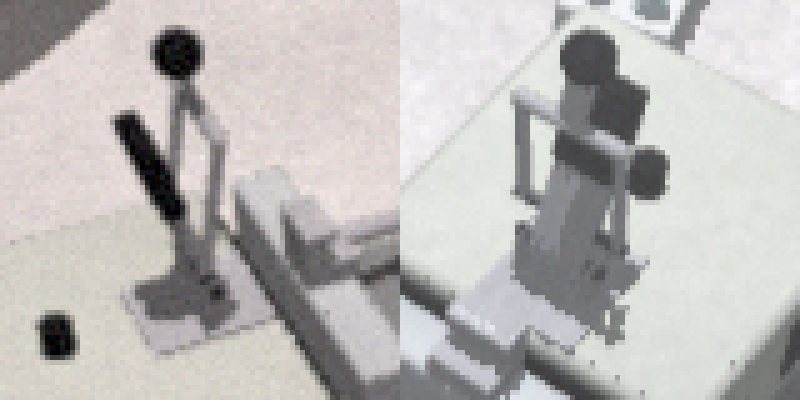

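```bash
python3 - <<'E'
from h import *
import pickle
W=pickle.load(open("w1.pkl","rb")); S,D=cam("scene"),cam("side")
im=cv2.imread("pics/w1.png"); m=(im.max(2)<50).astype(np.uint8)[130:240,280:360]
k,lab,st,ce=cv2.connectedComponentsWithStats(m)
for i in range(1,k):
    if st[i,4]>30: print((ce[i]+[280,130]).round(1),(st[i]+[280,130,0,0,0]).tolist())
print("ball SD",tri([(285.1,122.2),(387.7,165.8)],[S,D]))
print("stop",tri([(260.8,176.0),(321,218)],[S,W]),tri([(260.8,176.0),(399.3,187.),(321,218)],[S,D,W]))
print("ball+W",tri([(285.1,122.2),(387.7,165.8),(318.5,167)],[S,D,W]))
d=np.array([np.cos(-.325),np.sin(-.325),0]);n=np.array([-d[1],d[0],0])
O=np.array([.5118,-.0979,0])
def lp(uv,c):
    o,r=ray(uv,c); k=((O-o)@d)/(r@d); p=o+k*r-O; return (p@n).round(4),p[2].round(4)
for nm,uv in dict(ball=(285.1,122.2),top=(274.9,135.1),bot=(284.5,154.5),stop=(260.8,176)).items(): print(nm,lp(uv,S))
for nm,uv in dict(keeperlip=(312,66),).items(): pass
E
```

```text
[317.5 180. ] [298, 153, 42, 51, 1824]
[320.8 218. ] [314, 210, 14, 18, 207]
ball SD (array([ 0.51311519, -0.09727267,  0.2345671 ]), [np.float64(0.23), np.float64(0.25)])
stop (array([ 0.4901551 , -0.16155497,  0.1109004 ]), [np.float64(0.53), np.float64(1.2)]) (array([ 0.4911608 , -0.16162432,  0.11175131]), [np.float64(0.72), np.float64(0.52), np.float64(1.2)])
ball+W (array([ 0.513488  , -0.09625101,  0.23462034]), [np.float64(0.7), np.float64(0.22), np.float64(3.04)])
ball (np.float64(0.0009), np.float64(0.2342))
top (np.float64(-0.0243), np.float64(0.2094))
bot (np.float64(-0.0083), np.float64(0.1519))
stop (np.float64(-0.0684), np.float64(0.1118))
```

```bash
python3 - <<'E'
from h import *
print(rel([.5131,-.0968,.3005],down(-.325)))
E
```

```text
([60.0, -0.2, -36.5], [-0.0547, 0.0004, 0.0005])
```

>>> {"api": "step_arm", "payload": {"commands": [{"xyz": [0, 0, -36.5], "turn": [-0.055, 0, 0], "grip": 60}, {"xyz": [0, 0, -36.5], "turn": [-0.055, 0, 0], "grip": 60}, {"xyz": [20, 0, -36.5], "turn": [-0.055, 0, 0], "grip": 60}, {"xyz": [40, 0, -36.5], "turn": [-0.055, 0, 0], "grip": 60}, {"xyz": [60, 0, -36.5], "turn": [-0.055, 0, 0], "grip": 60}, {"xyz": [60, 0, -36.5], "turn": [-0.055, 0, 0], "grip": 60}]}}

```text
t: 2.45
tool_pos: [0.5123, -0.0961, 0.2975]
orientation: [1.442, 1.042, -1.448]
force: [-0.3, -0.7, 0.4]
opening: 0.0599
```

```bash
python3 - <<'E'
from h import *
s=telemetry.read_state();print(s["t"],s["tool_pos"],s["force"].round(1))
im=read_camera("wrist")[:,:,::-1]; b=read_camera("scene")[:,:,::-1]
c=np.zeros((400,800,3),np.uint8); c[:,:400]=cv2.resize(im[90:290,220:420],(400,400)); c[:,400:]=cv2.resize(b[90:210,230:350],(400,400))
cv2.imwrite("pics/c3.png",np.clip(c*1.4,0,255))
E
```

```text
2.45 [ 0.51234147 -0.09613907  0.29751044] [-0.3 -0.7  0.4][ WARN:0@2.023] global loadsave.cpp:1063 imwrite_ Unsupported depth image for selected encoder is fallbacked to CV_8U.
```

View pics/c3.png

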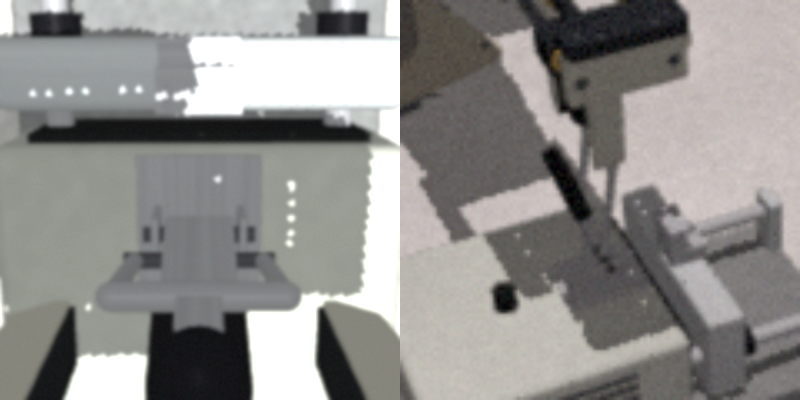

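Ball lies centred between fingers (crop: fingers at x 75 and 318, ball ≈ 200). Close gently.

>>> {"api": "step_arm", "payload": {"commands": [{"xyz": [0, 0, 0], "turn": [0, 0, 0], "grip": 15}, {"xyz": [0, 0, 0], "turn": [0, 0, 0], "grip": 15}, {"xyz": [0, 0, 0], "turn": [0, 0, 0], "grip": 15}, {"xyz": [0, 0, 0], "turn": [0, 0, 0], "grip": 15}, {"xyz": [0, 0, 0], "turn": [0, 0, 0], "grip": 15}, {"xyz": [0, 0, 0], "turn": [0, 0, 0], "grip": 15}], "force": 15}}

```text
t: 3.3
tool_pos: [0.5132, -0.0959, 0.3009]
orientation: [1.443, 1.04, -1.445]
force: [-5.3, 1.6, 3.8]
opening: 0.021
```

```bash
cat >> h.py <<'E'
dx=np.array([np.cos(-.325),np.sin(-.325),0]);dy=np.array([-dx[1],dx[0],0])
O=np.array([.5118,-.0979,.119])  # pivot estimate
def st():
    s=telemetry.read_state();r=s["tool_pos"]-O;g=np.array([r@dx,r@dy,r[2]-.065])*1000
    f=s["force"]; print("t %.2f open %.1f grasp x,y,z rel pivot"%(s["t"],s["opening"]*1e3),g.round(1),"F chamber",np.round([f@dx,f@dy,f[2]],1),"tq",s["wrist_torque"].round(2)); return g
E
python3 -c "
from h import *
st();print(rel([.5131,-.0968,.3005],down(-.325)))"
```

```text
t 3.30 open 21.0 grasp x,y,z rel pivot [  0.7   2.3 116.9] F chamber [-5.5 -0.2  3.8] tq [ 0.24  0.79 -0.01]
([0.3, 0.2, 0.9], [0.0011, 0.0, 0.0015])
```

>>> {"api": "step_arm", "payload": {"commands": [{"xyz": [1, -1, -10], "turn": [0, 0, 0], "grip": 15}, {"xyz": [3, -1, -19], "turn": [0, 0, 0], "grip": 15}, {"xyz": [6, -1, -27], "turn": [0, 0, 0], "grip": 15}, {"xyz": [9, -1, -35.5], "turn": [0, 0, 0], "grip": 15}, {"xyz": [9, -1, -35.5], "turn": [0, 0, 0], "grip": 15}]}}

```text
t: 3.92
tool_pos: [0.5243, -0.0613, 0.2914]
orientation: [1.443, 1.039, -1.443]
force: [-1.8, 1.5, 3.7]
opening: 0.0207
```

```bash
python3 -c "
from h import *
st()"
```

```text
t 3.92 open 20.7 grasp x,y,z rel pivot [  0.2  38.7 107.4] F chamber [-2.2  0.9  3.7] tq [ 0.19  0.17 -0.02]
```

>>> {"api": "step_arm", "payload": {"commands": [{"xyz": [4, 0, -8], "turn": [0, 0, 0], "grip": 15}, {"xyz": [9, 0, -15], "turn": [0, 0, 0], "grip": 15}, {"xyz": [14, 0, -22], "turn": [0, 0, 0], "grip": 15}, {"xyz": [20, 0, -28.5], "turn": [0, 0, 0], "grip": 15}, {"xyz": [26.5, 0, -34.5], "turn": [0, 0, 0], "grip": 15}, {"xyz": [26.5, 0, -34.5], "turn": [0, 0, 0], "grip": 15}]}}

```text
t: 4.68
tool_pos: [0.5351, -0.0291, 0.2644]
orientation: [1.443, 1.039, -1.444]
force: [-1.3, 0.3, -0.1]
opening: 0.0207
```

```bash
python3 -c "
from h import *
st()"
```

```text
t 4.67 open 20.7 grasp x,y,z rel pivot [ 0.1 72.6 80.4] F chamber [-1.3 -0.2 -0.1] tq [0.14 0.09 0.02]
```

>>> {"api": "step_arm", "payload": {"commands": [{"xyz": [0, 0, -3], "turn": [0, 0, 0], "grip": 15}, {"xyz": [0, 0, -6], "turn": [0, 0, 0], "grip": 15}, {"xyz": [0, 0, -6], "turn": [0, 0, 0], "grip": 15}]}}

```text
t: 5.05
tool_pos: [0.5364, -0.025, 0.2642]
orientation: [1.442, 1.037, -1.447]
force: [-2.0, -4.9, -3.9]
opening: 0.0209
```

>>> {"api": "step_arm", "payload": {"commands": [{"xyz": [0, 0, -2], "turn": [0, 0, 0], "grip": 15}, {"xyz": [0, 0, -2], "turn": [0, 0, 0], "grip": 15}]}}

```text
t: 5.3
tool_pos: [0.537, -0.0231, 0.2642]
orientation: [1.442, 1.037, -1.447]
force: [-1.6, -5.3, -5.0]
opening: 0.021
```

>>> {"api": "step_arm", "payload": {"commands": [{"xyz": [0, 0, -2], "turn": [0, 0, 0], "grip": 15}, {"xyz": [0, 0, -2], "turn": [0, 0, 0], "grip": 15}]}}

```text
t: 5.55
tool_pos: [0.5376, -0.0212, 0.2641]
orientation: [1.442, 1.037, -1.447]
force: [-1.2, -5.5, -5.8]
opening: 0.0208
```

```bash
python3 -c "
from h import *
st()"
```

```text
t 5.55 open 20.8 grasp x,y,z rel pivot [-0.  80.9 80.1] F chamber [ 0.6 -5.6 -5.8] tq [-0.9   0.21 -0.04]
```

>>> {"api": "step_arm", "payload": {"commands": [{"xyz": [0, 0, -2], "turn": [0, 0, 0], "grip": 15}, {"xyz": [0, 0, -2], "turn": [0, 0, 0], "grip": 15}]}}

```text
t: 5.8
tool_pos: [0.5381, -0.0196, 0.2639]
orientation: [1.441, 1.037, -1.448]
force: [-1.6, -6.4, -5.6]
opening: 0.0206
```

```bash
python3 -c "
from h import *
st()
b=read_camera('scene')[:,:,::-1]; c=cv2.resize(b[100:220,230:380],None,fx=5,fy=5,interpolation=cv2.INTER_CUBIC)
cv2.imwrite('pics/c4.png',np.clip(c*1.4,0,255).astype(np.uint8))"
```

```text
t 5.80 open 20.6 grasp x,y,z rel pivot [-0.1 82.6 79.9] F chamber [ 0.5 -6.6 -5.6] tq [-1.22  0.19 -0.04]
```

View pics/c4.png

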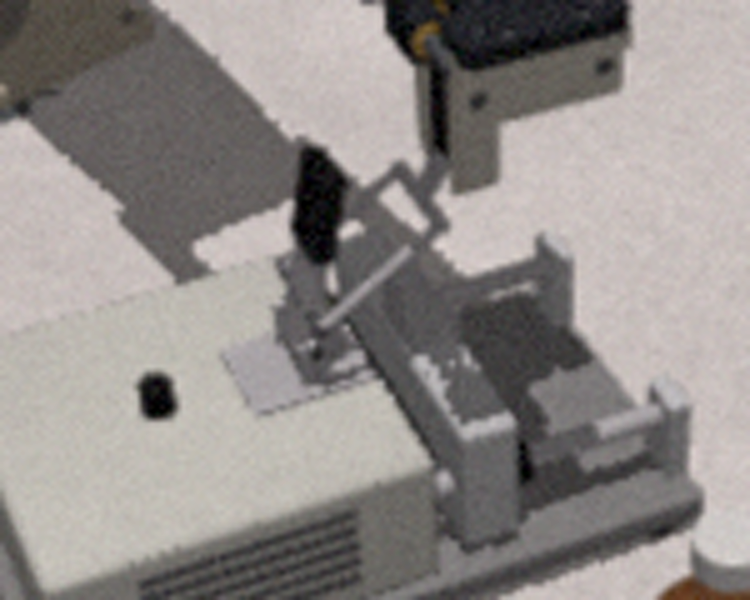

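```bash
cat >> h.py <<'E'
def lp(uv,c,x=0):  # latch-plane coords rel pivot, mm
    o,r=ray(uv,c); k=((O+x*dx-o)@dx)/(r@dx); p=o+k*r-O; return ((p@dy)*1e3).round(1),(p[2]*1e3).round(1)
E
python3 -c "
from h import *
S=cam('scene')
print('handle top/bot',lp((293.9,129.5),S),lp((293.1,151.1),S))
for q in (1.4,1.5,1.6,1.7,1.78):
  print(q,[proj(O+dy*(-r*np.cos(q))+np.array([0,0,r*np.sin(q)]),S)[0].round(1).tolist() for r in (.043,.088)])
"
```

```text
handle top/bot (np.float64(18.6), np.float64(91.3)) (np.float64(12.2), np.float64(35.3))
1.4 [[284.5, 151.0], [279.2, 135.4]]
1.5 [[286.3, 150.3], [283.1, 133.9]]
1.6 [[288.2, 149.7], [287.0, 132.7]]
1.7 [[290.0, 149.3], [290.9, 131.9]]
1.78 [[291.5, 149.1], [293.9, 131.5]]
```

>>> {"api": "step_arm", "payload": {"commands": [{"xyz": [6, 0, -4.5], "turn": [0, 0, 0], "grip": 15}, {"xyz": [12.5, 0, -8.5], "turn": [0, 0, 0], "grip": 15}, {"xyz": [20, 0, -12.5], "turn": [0, 0, 0], "grip": 15}, {"xyz": [28.4, 0, -16], "turn": [0, 0, 0], "grip": 15}, {"xyz": [34, 0, -17.7], "turn": [0, 0, 0], "grip": 15}, {"xyz": [38.5, 0, -19], "turn": [0, 0, 0], "grip": 15}, {"xyz": [38.5, 0, -19], "turn": [0, 0, 0], "grip": 15}]}}

```text
t: 6.72
tool_pos: [0.545, 0.0004, 0.2266]
orientation: [1.444, 1.039, -1.443]
force: [-2.1, 1.5, -0.6]
opening: 0.0213
```

```bash
python3 -c "
from h import *
st()"
```

```text
t 6.72 open 21.3 grasp x,y,z rel pivot [1.000e-01 1.038e+02 4.260e+01] F chamber [-2.5  0.8 -0.6] tq [0.21 0.45 0.02]
```

>>> {"api": "step_arm", "payload": {"commands": [{"xyz": [0, 0, -2], "turn": [0, 0, 0], "grip": 15}, {"xyz": [0, 0, -2], "turn": [0, 0, 0], "grip": 15}]}}

```text
t: 6.98
tool_pos: [0.5451, 0.0008, 0.2265]
orientation: [1.442, 1.037, -1.446]
force: [-4.1, -5.4, -2.7]
opening: 0.0206
```

```bash
python3 -c "
from h import *
st()
b=read_camera('scene')[:,:,::-1]; c=cv2.resize(b[110:220,260:360],None,fx=4,fy=4,interpolation=cv2.INTER_CUBIC)
b=read_camera('side')[:,:,::-1]; c2=cv2.resize(b[150:260,320:420],None,fx=4,fy=4,interpolation=cv2.INTER_CUBIC)
cv2.imwrite('pics/c5.png',np.clip(np.hstack([c,c2])*1.4,0,255).astype(np.uint8))"
```

```text
t 6.97 open 20.6 grasp x,y,z rel pivot [1.000e-01 1.042e+02 4.250e+01] F chamber [-2.1 -6.5 -2.7] tq [-0.94  0.74 -0.04]
```

View pics/c5.png

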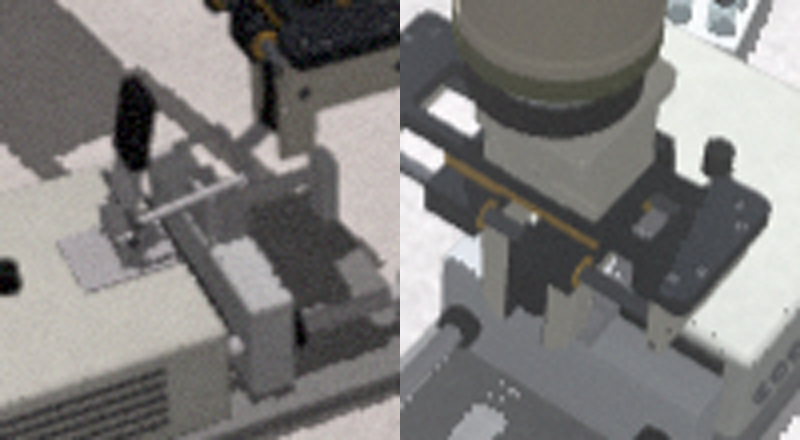

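```bash
python3 -c "
from h import *
S=cam('scene')
print('bar end',lp((320.4,154.7),S,.023),'wire base',lp((260+141/4-.5,110+221/4-.5),S,.023))
K=lambda Y,Z,X:proj(O+dx*X/1e3+dy*Y/1e3+np.array([0,0,Z/1e3]),S)[0].round(1)
print('pin expected',K(2.2,15.8,23),'bar exp at phi 7.5',K(2.2+69.4,15.8+9.1,23),'cover corner +x+y top',K(72,-20,80))
"
```

```text
bar end (np.float64(67.7), np.float64(22.3)) wire base (np.float64(5.6), np.float64(15.8))
pin expected [293.3 165.2] bar exp at phi 7.5 [322.  153.3] cover corner +x+y top [333.1 183.6]
```

>>> {"api": "step_arm", "payload": {"commands": [{"xyz": [5, 0, -1.2], "turn": [0, 0, 0], "grip": 15}, {"xyz": [10, 0, -2], "turn": [0, 0, 0], "grip": 15}, {"xyz": [10, 0, -2], "turn": [0, 0, 0], "grip": 15}]}}

```text
t: 7.45
tool_pos: [0.546, 0.0034, 0.2165]
orientation: [1.443, 1.038, -1.445]
force: [-4.0, -1.6, -1.4]
opening: 0.0208
```

```bash
python3 -c "
from h import *
st()"
```

```text
t 7.45 open 20.8 grasp x,y,z rel pivot [1.000e-01 1.069e+02 3.250e+01] F chamber [-3.3 -2.8 -1.4] tq [-0.49  0.71 -0.04]
```

>>> {"api": "step_arm", "payload": {"commands": [{"xyz": [2, 0.5, -1.5], "turn": [0, 0, 0], "grip": 15}, {"xyz": [4, 0.5, -2], "turn": [0, 0, 0], "grip": 15}, {"xyz": [4, 0.5, -2], "turn": [0, 0, 0], "grip": 15}]}}

```text
t: 7.82
tool_pos: [0.5466, 0.0044, 0.2124]
orientation: [1.441, 1.038, -1.447]
force: [-7.1, -6.3, -1.5]
opening: 0.0208
```

>>> {"api": "step_arm", "payload": {"commands": [{"xyz": [2, 0, -0.3], "turn": [0, 0, 0], "grip": 15}, {"xyz": [4, 0, -0.6], "turn": [0, 0, 0], "grip": 15}, {"xyz": [4, 0, -0.6], "turn": [0, 0, 0], "grip": 15}]}}

```text
t: 8.2
tool_pos: [0.5468, 0.0053, 0.2085]
orientation: [1.442, 1.038, -1.446]
force: [-7.7, -3.6, -1.0]
opening: 0.0207
```

```bash
python3 -c "
from h import *
st()"
```

```text
t 8.20 open 20.7 grasp x,y,z rel pivot [  0.3 109.   24.5] F chamber [-6.1 -5.9 -1. ] tq [-0.82  1.11  0.01]
```

>>> {"api": "step_arm", "payload": {"commands": [{"xyz": [1.5, -1, -0.1], "turn": [0, 0, 0], "grip": 15}, {"xyz": [3, -1, -0.2], "turn": [0, 0, 0], "grip": 15}, {"xyz": [3, -1, -0.2], "turn": [0, 0, 0], "grip": 15}]}}

```text
t: 8.57
tool_pos: [0.5467, 0.0057, 0.2061]
orientation: [1.443, 1.037, -1.444]
force: [-4.5, -4.5, -0.9]
opening: 0.0207
```

>>> {"api": "step_arm", "payload": {"commands": [{"xyz": [1.5, 0, -0.1], "turn": [0, 0, 0], "grip": 15}, {"xyz": [3, 0, -0.1], "turn": [0, 0, 0], "grip": 15}, {"xyz": [3, 0, -0.1], "turn": [0, 0, 0], "grip": 15}]}}

```text
t: 8.95
tool_pos: [0.5467, 0.006, 0.2031]
orientation: [1.443, 1.037, -1.444]
force: [-3.2, -4.1, 0.2]
opening: 0.021
```

```bash
python3 -c "
from h import *
st()"
```

```text
t 8.95 open 21.0 grasp x,y,z rel pivot [-1.000e-01  1.096e+02  1.910e+01] F chamber [-1.7 -4.9  0.2] tq [-0.71  0.61 -0.01]
```

>>> {"api": "step_arm", "payload": {"commands": [{"xyz": [1.5, 0, 0], "turn": [0, 0, 0], "grip": 15}, {"xyz": [3, 0, 0], "turn": [0, 0, 0], "grip": 15}, {"xyz": [3, 0, 0], "turn": [0, 0, 0], "grip": 15}]}}

```text
t: 9.32
tool_pos: [0.5468, 0.0062, 0.2001]
orientation: [1.444, 1.037, -1.444]
force: [-3.5, -3.2, -0.1]
opening: 0.0211
```

>>> {"api": "step_arm", "payload": {"commands": [{"xyz": [1.5, 0, 0], "turn": [0, 0, 0], "grip": 15}, {"xyz": [3, 0, 0], "turn": [0, 0, 0], "grip": 15}, {"xyz": [3, 0, 0], "turn": [0, 0, 0], "grip": 15}]}}

```text
t: 9.7
tool_pos: [0.5468, 0.0063, 0.197]
orientation: [1.444, 1.037, -1.444]
force: [-4.1, -4.0, -0.9]
opening: 0.0209
```

```bash
python3 -c "
from h import *
st()"
```

```text
t 9.70 open 20.9 grasp x,y,z rel pivot [-1.0e-01  1.1e+02  1.3e+01] F chamber [-2.6 -5.1 -0.9] tq [-0.76  0.46  0.04]
```

```bash
python3 -c "
from h import *
import pickle
pickle.dump(cam('wrist'),open('w2.pkl','wb'))
b=read_camera('wrist')[:,:,::-1]; cv2.imwrite('pics/w2.png',b); c=cv2.resize(b[150:400,200:440],None,fx=2.2,fy=2.2)
b=read_camera('scene')[:,:,::-1]; c2=cv2.resize(b[120:200,270:340],None,fx=3.9,fy=550/80,interpolation=cv2.INTER_CUBIC)
cv2.imwrite('pics/c6.png',np.clip(np.hstack([c,c2])*1.4,0,255).astype(np.uint8))"
```

```text
(no output)
```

View pics/c6.png

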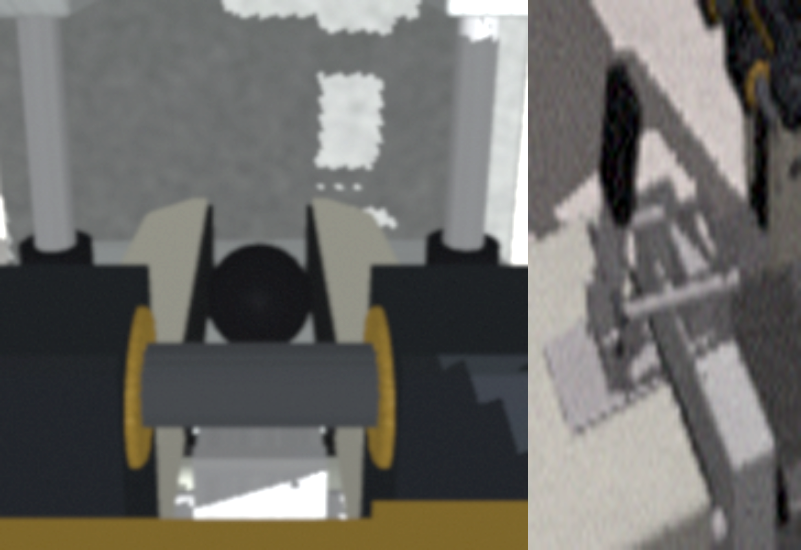

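```bash
python3 -c "
from h import *
import pickle
c=pickle.load(open('w2.pkl','rb'))
im=cv2.imread('pics/w2.png')
sub=im[250:310,285:350]; m=(sub.max(2)<50).astype(np.uint8)
print((m[:, ::3]*1).sum(1)[:12])
o,r=ray((317.7,282.7),c)
fw=c[1][2]
g=telemetry.read_state(); M=Ro.from_rotvec(g['orientation']).as_matrix()
for rad in (23,23.6,24.2):
  depth=.011*357.1/rad/np.sqrt(1); p=o+r*depth/(r@fw); t=M.T@(p-g['tool_pos'])*1000; print(rad,t.round(1),'rel pivot',((p-O)@dx*1e3).round(1),((p-O)@dy*1e3).round(1),((p-O)[2]*1e3).round(1))
g0=o+r*((O[2]+.0)-o[2])/r[2]
"
```

```text
[2 2 3 3 3 3 3 3 3 3 2 5]
23 [73.4 -0.1  8.3] rel pivot -0.1 101.7 4.7
23.6 [69.4 -0.1  6.2] rel pivot -0.1 103.8 8.6
24.2 [65.7 -0.1  4.3] rel pivot -0.1 105.7 12.3
```

```bash
python3 -c "
from h import *
S=cam('scene')
print('base',lp((295.1,163.9),S,.023),'end',lp((322.6,159.5),S,.023))
for Z in (12,8,4,0,-4):
  a=np.arcsin((Z-15.8)/70); print(Z,proj(O+dx*.023+dy*(.0022+.07*np.cos(a))+[0,0,Z/1e3],S)[0].round(1))
print('pin',proj(O+dx*.023+dy*(.0022)+[0,0,.0158],S)[0].round(1))
"
```

```text
base (np.float64(6.6), np.float64(17.9)) end (np.float64(72.6), np.float64(6.7))
12 [322.3 157.7]
8 [322.3 159.2]
4 [322.1 160.6]
0 [321.8 162.1]
-4 [321.4 163.5]
pin [293.3 165.2]
```

>>> {"api": "step_arm", "payload": {"commands": [{"xyz": [1.5, 0, 0.2], "turn": [0, 0, 0], "grip": 15}, {"xyz": [3, 0, 0.4], "turn": [0, 0, 0], "grip": 15}, {"xyz": [3, 0, 0.4], "turn": [0, 0, 0], "grip": 15}]}}

```text
t: 10.18
tool_pos: [0.5468, 0.0063, 0.1938]
orientation: [1.444, 1.038, -1.443]
force: [-2.2, -1.8, -0.1]
opening: 0.0207
```

>>> {"api": "step_arm", "payload": {"commands": [{"xyz": [1.5, 0, 0.2], "turn": [0, 0, 0], "grip": 15}, {"xyz": [3, 0, 0.4], "turn": [0, 0, 0], "grip": 15}, {"xyz": [3, 0, 0.4], "turn": [0, 0, 0], "grip": 15}]}}

```text
t: 10.55
tool_pos: [0.5466, 0.0061, 0.1907]
orientation: [1.444, 1.038, -1.443]
force: [-0.3, -0.3, -0.5]
opening: 0.0212
```

>>> {"api": "step_arm", "payload": {"commands": [{"xyz": [1.5, 0, 0.3], "turn": [0, 0, 0], "grip": 15}, {"xyz": [3, 0, 0.6], "turn": [0, 0, 0], "grip": 15}, {"xyz": [3, 0, 0.6], "turn": [0, 0, 0], "grip": 15}]}}

```text
t: 10.92
tool_pos: [0.5464, 0.0056, 0.1877]
orientation: [1.444, 1.038, -1.443]
force: [0.0, 2.7, -1.5]
opening: 0.0209
```

```bash
python3 -c "
from h import *
st()"
```

```text
t 10.93 open 20.9 grasp x,y,z rel pivot [ -0.3 109.2   3.7] F chamber [-0.8  2.5 -1.5] tq [ 0.43 -0.27 -0.  ]
```

>>> {"api": "step_arm", "payload": {"commands": [{"xyz": [0.8, 0, -0.3], "turn": [0, 0, 0], "grip": 15}, {"xyz": [1.5, 0, -0.5], "turn": [0, 0, 0], "grip": 15}, {"xyz": [1.5, 0, -0.5], "turn": [0, 0, 0], "grip": 15}]}}

```text
t: 11.3
tool_pos: [0.5464, 0.0056, 0.1862]
orientation: [1.444, 1.038, -1.444]
force: [0.4, 0.2, -0.6]
opening: 0.0207
```

>>> {"api": "step_arm", "payload": {"commands": [{"xyz": [0.8, 0, 0], "turn": [0, 0, 0], "grip": 15}, {"xyz": [1.5, 0, 0], "turn": [0, 0, 0], "grip": 15}, {"xyz": [1.5, 0, 0], "turn": [0, 0, 0], "grip": 15}]}}

```text
t: 11.68
tool_pos: [0.5464, 0.0055, 0.1847]
orientation: [1.443, 1.038, -1.444]
force: [0.8, -2.0, -0.0]
opening: 0.021
```

```bash
python3 -c "
from h import *
st()
b=read_camera('scene')[:,:,::-1]; cv2.imwrite('pics/s7.png',b);c2=cv2.resize(b[130:190,270:350],None,fx=8,fy=8,interpolation=cv2.INTER_CUBIC)
cv2.imwrite('pics/c7.png',np.clip(c2*1.6,0,255).astype(np.uint8))"
```

```text
t 11.68 open 21.0 grasp x,y,z rel pivot [ -0.3 109.    0.7] F chamber [ 1.4 -1.7 -0. ] tq [-0.42 -0.09 -0.03]
```

View pics/c7.png

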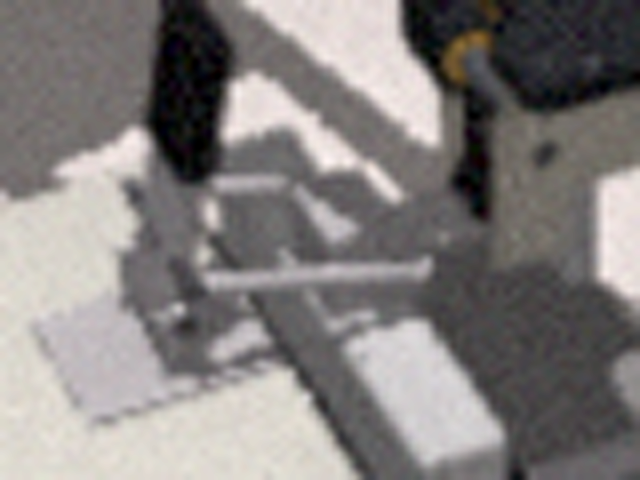

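>>> {"api": "step_arm", "payload": {"commands": [{"xyz": [1, 0, 0.2], "turn": [0, 0, 0], "grip": 15}, {"xyz": [1.5, 0, 0.3], "turn": [0, 0, 0], "grip": 15}, {"xyz": [1.5, 0, 0.3], "turn": [0, 0, 0], "grip": 15}]}}

```text
t: 12.1
tool_pos: [0.5463, 0.0054, 0.1834]
orientation: [1.444, 1.038, -1.444]
force: [-0.8, -2.7, 1.3]
opening: 0.0206
```

>>> {"api": "step_arm", "payload": {"commands": [{"xyz": [1, 0, 0.2], "turn": [0, 0, 0], "grip": 15}, {"xyz": [1.5, 0, 0.3], "turn": [0, 0, 0], "grip": 15}, {"xyz": [1.5, 0, 0.3], "turn": [0, 0, 0], "grip": 15}]}}

```text
t: 12.48
tool_pos: [0.5465, 0.0054, 0.1829]
orientation: [1.444, 1.038, -1.443]
force: [-4.5, -1.5, 9.7]
opening: 0.0209
```

```bash
python3 -c "
from h import *
st(); S=cam('scene'); print(lp((295.1,164.5),S,.023),lp((323.0,162.4),S,.023))"
```

```text
t 12.47 open 20.9 grasp x,y,z rel pivot [-1.000e-01  1.089e+02 -1.100e+00] F chamber [-3.8 -2.9  9.7] tq [-0.4   0.76  0.08]
(np.float64(6.5), np.float64(16.2)) (np.float64(73.3), np.float64(-2.0))
```

>>> {"api": "step_arm", "payload": {"commands": [{"xyz": [-1, 0, 0.5], "turn": [0, 0, 0], "grip": 15}, {"xyz": [-1, 0, 0.5], "turn": [0, 0, 0], "grip": 45}, {"xyz": [-1, 0, 0.5], "turn": [0, 0, 0], "grip": 45}, {"xyz": [-1, 0, 0.5], "turn": [0, 0, 0], "grip": 45}, {"xyz": [-1, 0, 0.5], "turn": [0, 0, 0], "grip": 45}]}}

```text
t: 13.1
tool_pos: [0.5459, 0.0048, 0.1825]
orientation: [1.444, 1.038, -1.444]
force: [-1.1, 0.0, -0.4]
opening: 0.045
```

```bash
python3 -c "
from h import *
st()"
```

```text
t 13.10 open 45.0 grasp x,y,z rel pivot [ -0.4 108.2  -1.5] F chamber [-1.1 -0.3 -0.4] tq [-0.05 -0.02 -0.01]
```

>>> {"api": "step_arm", "payload": {"commands": [{"xyz": [-15, 0, 0], "turn": [0, 0, 0], "grip": 45}, {"xyz": [-40, 0, 0], "turn": [0, 0, 0], "grip": 45}, {"xyz": [-65, 0, 0], "turn": [0, 0, 0], "grip": 0}, {"xyz": [-82, 0, 0], "turn": [0, 0, 0], "grip": 0}, {"xyz": [-82, 0, 25], "turn": [0, 0, 0], "grip": 0}, {"xyz": [-82, 0, 50], "turn": [0, 0, 0], "grip": 0}, {"xyz": [-82, 0, 63], "turn": [0, 0, 0], "grip": 0}, {"xyz": [-82, 0, 63], "turn": [0, 0, 0], "grip": 0}, {"xyz": [-82, 0, 63], "turn": [0, 0, 0], "grip": 0}]}}

```text
t: 14.22
tool_pos: [0.5261, -0.0545, 0.2648]
orientation: [1.444, 1.038, -1.444]
force: [0.4, 1.0, -0.3]
opening: 0.0003
```

```bash
python3 -c "
from h import *
st()
b=read_camera('scene')[:,:,::-1];c=cv2.resize(b[100:200,260:360],None,fx=4,fy=4,interpolation=cv2.INTER_CUBIC)
b=read_camera('wrist')[:,:,::-1];c2=cv2.resize(b[100:380,180:460],(400,400),interpolation=cv2.INTER_CUBIC)
cv2.imwrite('pics/c8.png',np.clip(np.hstack([c,c2])*1.5,0,255).astype(np.uint8))"
```

```text
t 14.22 open 0.3 grasp x,y,z rel pivot [-0.3 45.7 80.8] F chamber [ 0.1  1.  -0.3] tq [ 0.   -0.07 -0.01]
```

View pics/c8.png

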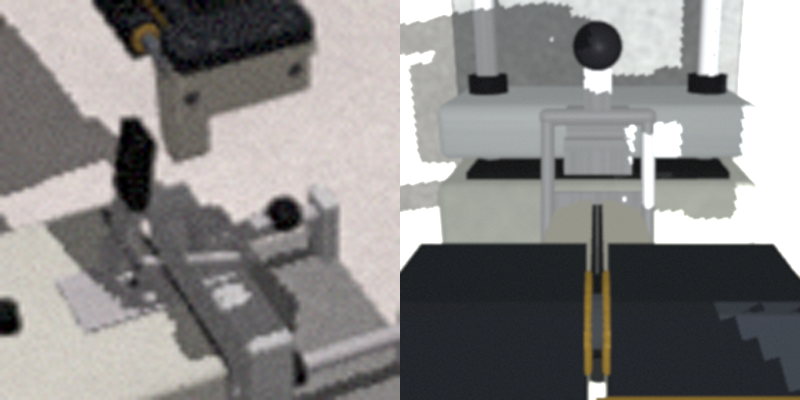

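Loop straddles the keeper, bar past the lip (wrist crop bar y≈115, keeper 130–175), ball at (598,45). Now press the lever.

>>> {"api": "step_arm", "payload": {"commands": [{"xyz": [-4, 0, 10], "turn": [0, 0, 0], "grip": 0}, {"xyz": [-6, 0, 17], "turn": [0, 0, 0], "grip": 0}, {"xyz": [-8, 0, 22], "turn": [0, 0, 0], "grip": 0}, {"xyz": [-8, 0, 27], "turn": [0, 0, 0], "grip": 0}, {"xyz": [-8, 0, 32], "turn": [0, 0, 0], "grip": 0}]}}

```text
t: 14.95
tool_pos: [0.5159, -0.0857, 0.2731]
orientation: [1.444, 1.038, -1.443]
force: [0.7, 1.5, 0.6]
opening: 0.0003
```

```bash
python3 -c "
from h import *
st()"
```

```text
t 14.95 open 0.3 grasp x,y,z rel pivot [-0.  12.9 89.1] F chamber [0.2 1.6 0.6] tq [ 0.26 -0.17  0.01]
```

>>> {"api": "step_arm", "payload": {"commands": [{"xyz": [0, 0, 5], "turn": [0, 0, 0], "grip": 0}, {"xyz": [0, 0, 10], "turn": [0, 0, 0], "grip": 0}, {"xyz": [1, 0, 15], "turn": [0, 0, 0], "grip": 0}, {"xyz": [2, 0, 20], "turn": [0, 0, 0], "grip": 0}, {"xyz": [3, 0, 25], "turn": [0, 0, 0], "grip": 0}]}}

```text
t: 15.58
tool_pos: [0.5079, -0.1089, 0.2696]
orientation: [1.444, 1.039, -1.443]
force: [4.1, 5.3, -0.7]
opening: 0.0003
```

```bash
python3 -c "
from h import *
st()"
```

```text
t 15.57 open 0.3 grasp x,y,z rel pivot [ -0.2 -11.7  85.6] F chamber [ 2.2  6.3 -0.7] tq [ 0.85 -0.71  0.01]
```

>>> {"api": "step_arm", "payload": {"commands": [{"xyz": [1, 0, 4], "turn": [0, 0, 0], "grip": 0}, {"xyz": [2.5, 0, 9], "turn": [0, 0, 0], "grip": 0}, {"xyz": [4.5, 0, 13.6], "turn": [0, 0, 0], "grip": 0}, {"xyz": [4.5, 0, 13.6], "turn": [0, 0, 0], "grip": 0}]}}

```text
t: 16.08
tool_pos: [0.5033, -0.1217, 0.2647]
orientation: [1.444, 1.04, -1.444]
force: [2.1, 4.3, -0.1]
opening: 0.0007
```

>>> {"api": "step_arm", "payload": {"commands": [{"xyz": [2.5, 0, 4], "turn": [0, 0, 0], "grip": 0}, {"xyz": [5, 0, 8], "turn": [0, 0, 0], "grip": 0}, {"xyz": [7.7, 0, 11.7], "turn": [0, 0, 0], "grip": 0}, {"xyz": [7.7, 0, 11.7], "turn": [0, 0, 0], "grip": 0}]}}

```text
t: 16.58
tool_pos: [0.4995, -0.1328, 0.2571]
orientation: [1.444, 1.039, -1.444]
force: [1.0, 2.9, -0.0]
opening: 0.0006
```

```bash
python3 -c "
from h import *
st()"
```

```text
t 16.57 open 0.6 grasp x,y,z rel pivot [ -0.5 -37.   73.1] F chamber [ 0.   3.1 -0. ] tq [ 0.68 -0.3   0.02]
```

>>> {"api": "step_arm", "payload": {"commands": [{"xyz": [3.2, 0, 3.6], "turn": [0, 0, 0], "grip": 0}, {"xyz": [6.4, 0, 7], "turn": [0, 0, 0], "grip": 0}, {"xyz": [9.6, 0, 9.9], "turn": [0, 0, 0], "grip": 0}, {"xyz": [9.6, 0, 9.9], "turn": [0, 0, 0], "grip": 0}]}}

```text
t: 17.08
tool_pos: [0.4964, -0.1425, 0.2477]
orientation: [1.444, 1.039, -1.444]
force: [1.1, 1.8, 1.5]
opening: 0.0004
```

>>> {"api": "step_arm", "payload": {"commands": [{"xyz": [4, 0, 2.8], "turn": [0, 0, 0], "grip": 0}, {"xyz": [8, 0, 5.5], "turn": [0, 0, 0], "grip": 0}, {"xyz": [11.7, 0, 7.8], "turn": [0, 0, 0], "grip": 0}, {"xyz": [11.7, 0, 7.8], "turn": [0, 0, 0], "grip": 0}]}}

```text
t: 17.58
tool_pos: [0.4939, -0.1503, 0.2358]
orientation: [1.443, 1.038, -1.445]
force: [-0.6, 0.6, 0.8]
opening: 0.0004
```

```bash
python3 -c "
from h import *
st()"
```

```text
t 17.57 open 0.4 grasp x,y,z rel pivot [ -0.2 -55.4  51.8] F chamber [-0.8  0.3  0.8] tq [ 0.02 -0.1   0.04]
```

```bash
python3 -c "
from h import *
import pickle
st()
b=read_camera('scene')[:,:,::-1];cv2.imwrite('pics/s9.png',b);c=cv2.resize(b[110:210,240:340],(400,400),interpolation=cv2.INTER_CUBIC)
pickle.dump(cam('wrist'),open('w9.pkl','wb'))
b=read_camera('wrist')[:,:,::-1];cv2.imwrite('pics/w9.png',b);c2=cv2.resize(b[0:280,180:460],(400,400),interpolation=cv2.INTER_CUBIC)
cv2.imwrite('pics/c9.png',np.clip(np.hstack([c,c2])*1.5,0,255).astype(np.uint8))"
```

```text
t 17.57 open 0.4 grasp x,y,z rel pivot [ -0.2 -55.4  51.8] F chamber [-0.8  0.3  0.8] tq [ 0.02 -0.1   0.04]
```

View pics/c9.png

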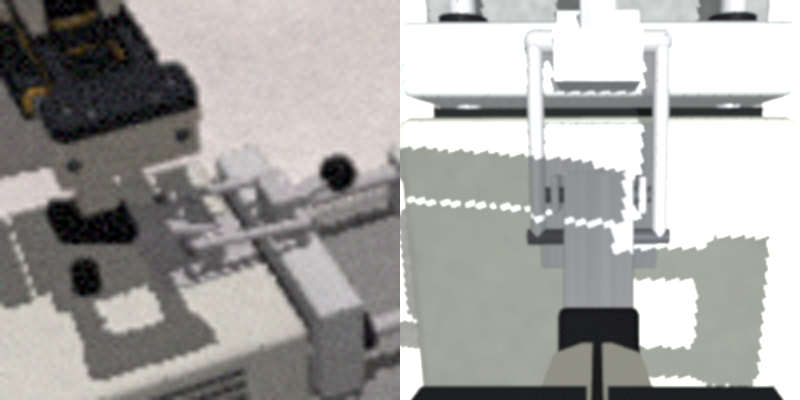

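Wrist view: the keeper (crop 555–640, 10–90) lies over the bar, whose ends show at (535,40),(670,40) — hooked. Checking how far the cover is drawn, numerically.

```bash
python3 -c "
from h import *
import pickle
for nm,cols in (('w9',(200,215,230,245)),('w1',(240,250,260,270,285))):
  c=pickle.load(open(nm+'.pkl','rb')); g=cv2.GaussianBlur(cv2.imread('pics/%s.png'%nm,0),(3,3),0).astype(float)
  for u in cols:
    d=np.diff(g[:130,u]); idx=[i for i in range(1,128) if abs(d[i])>7 and abs(d[i])>=abs(d[i-1]) and abs(d[i])>abs(d[i+1])]
    print(nm,u,[(i,int(d[i]),round(float((plane((u,i+.5),c,.099)-O)@dy*1e3),1)) for i in idx])
"
```

```text
w9 200 [(16, 18, 65.9), (20, 8, 63.8), (61, -9, 42.5), (66, -21, 39.8), (71, 37, 37.1), (81, -23, 31.7), (84, 14, 30.0), (103, -31, 19.4)]
w9 215 [(8, -36, 69.9), (15, 42, 66.4), (62, -9, 42.0), (66, -21, 39.8), (75, -18, 35.0), (82, 35, 31.1), (105, -28, 18.3)]
w9 230 [(9, -35, 69.4), (15, 43, 66.4), (66, -22, 39.8), (72, 21, 36.6), (75, -38, 35.0), (82, 34, 31.1), (104, -31, 18.8)]
w9 245 [(16, 16, 65.9), (20, 9, 63.9), (66, -22, 39.8), (75, -18, 35.0), (82, 33, 31.1), (106, -32, 17.7)]
w1 240 [(63, -14, 79.4), (71, 25, 72.7), (98, -12, 49.4), (101, -20, 46.7), (108, -17, 40.5)]
w1 250 [(62, -41, 79.8), (70, 39, 73.0), (100, -20, 47.1), (104, 8, 43.6), (108, -17, 40.0), (113, -19, 35.5), (117, 23, 31.9)]
w1 260 [(63, -30, 78.4), (69, 43, 73.4), (100, -25, 46.6), (107, -9, 40.4), (112, -19, 35.9), (116, 22, 32.3)]
w1 270 [(70, 20, 72.1), (100, -23, 46.1), (103, 12, 43.4), (107, -17, 39.9), (112, -16, 35.4), (116, 22, 31.8)]
w1 285 [(69, 19, 72.2), (99, -25, 46.2), (102, 14, 43.6), (107, -19, 39.1), (111, -17, 35.5), (115, 23, 31.9)]
```

Cover has moved in by ~6.3 mm: hooked and drawing. Continue.

>>> {"api": "step_arm", "payload": {"commands": [{"xyz": [3.5, 0, 1], "turn": [0, 0, 0], "grip": 0}, {"xyz": [7, 0, 2], "turn": [0, 0, 0], "grip": 0}, {"xyz": [10.5, 0, 3], "turn": [0, 0, 0], "grip": 0}, {"xyz": [13, 0, 4], "turn": [0, 0, 0], "grip": 0}, {"xyz": [13, 0, 4], "turn": [0, 0, 0], "grip": 0}]}}

```text
t: 18.3
tool_pos: [0.4927, -0.1535, 0.2227]
orientation: [1.444, 1.039, -1.444]
force: [0.6, -0.6, -0.0]
opening: 0.0006
```

>>> {"api": "step_arm", "payload": {"commands": [{"xyz": [2.5, 0, 0.5], "turn": [0, 0, 0], "grip": 0}, {"xyz": [5, 0, 1], "turn": [0, 0, 0], "grip": 0}, {"xyz": [5, 0, 1], "turn": [0, 0, 0], "grip": 0}]}}

```text
t: 18.68
tool_pos: [0.4924, -0.1545, 0.2178]
orientation: [1.444, 1.039, -1.444]
force: [0.3, 0.3, 0.7]
opening: 0.0004
```

```bash
python3 -c "
from h import *
st()"
```

```text
t 18.68 open 0.4 grasp x,y,z rel pivot [ -0.4 -59.8  33.8] F chamber [0.2 0.4 0.7] tq [-0.07 -0.03  0.05]
```

>>> {"api": "step_arm", "payload": {"commands": [{"xyz": [1.5, 0, 0], "turn": [0, 0, 0], "grip": 0}, {"xyz": [3, 0, 0], "turn": [0, 0, 0], "grip": 0}, {"xyz": [3, 0, 0], "turn": [0, 0, 0], "grip": 0}]}}

```text
t: 19.05
tool_pos: [0.4925, -0.1545, 0.2151]
orientation: [1.444, 1.038, -1.444]
force: [0.3, -1.0, 0.1]
opening: 0.0003
```

>>> {"api": "step_arm", "payload": {"commands": [{"xyz": [1, 0, 0], "turn": [0, 0, 0], "grip": 0}, {"xyz": [2, 0, 0], "turn": [0, 0, 0], "grip": 0}, {"xyz": [2, 0, 0], "turn": [0, 0, 0], "grip": 0}]}}

```text
t: 19.42
tool_pos: [0.4925, -0.1545, 0.2131]
orientation: [1.444, 1.038, -1.444]
force: [-0.1, 0.3, -0.0]
opening: 0.0005
```

>>> {"api": "step_arm", "payload": {"commands": [{"xyz": [1, 0, 0], "turn": [0, 0, 0], "grip": 0}, {"xyz": [2, 0, 0], "turn": [0, 0, 0], "grip": 0}, {"xyz": [2, 0, 0], "turn": [0, 0, 0], "grip": 0}]}}

```text
t: 19.8
tool_pos: [0.4925, -0.1545, 0.2111]
orientation: [1.444, 1.038, -1.444]
force: [-0.6, -0.2, -0.2]
opening: 0.0005
```

```bash
python3 -c "
from h import *
st()"
```

```text
t 19.80 open 0.5 grasp x,y,z rel pivot [ -0.2 -59.8  27.1] F chamber [-0.5 -0.4 -0.2] tq [-0.04 -0.01  0.02]
```

>>> {"api": "step_arm", "payload": {"commands": [{"xyz": [1, 0, 0], "turn": [0, 0, 0], "grip": 0}, {"xyz": [1.5, 0, 0], "turn": [0, 0, 0], "grip": 0}, {"xyz": [1.5, 0, 0], "turn": [0, 0, 0], "grip": 0}]}}

```text
t: 20.18
tool_pos: [0.4927, -0.1546, 0.2102]
orientation: [1.444, 1.038, -1.444]
force: [-2.6, 1.2, 4.2]
opening: 0.0005
```

>>> {"api": "step_arm", "payload": {"commands": [{"xyz": [1, 0, 0], "turn": [0, 0, 0], "grip": 0}, {"xyz": [1.5, 0, 0], "turn": [0, 0, 0], "grip": 0}, {"xyz": [1.5, 0, 0], "turn": [0, 0, 0], "grip": 0}]}}

```text
t: 20.55
tool_pos: [0.4927, -0.1546, 0.21]
orientation: [1.444, 1.037, -1.443]
force: [-7.6, 2.3, 15.2]
opening: 0.0003
```

```bash
python3 -c "
from h import *
import pickle
st()
pickle.dump(cam('wrist'),open('w10.pkl','wb'))
b=read_camera('wrist')[:,:,::-1];cv2.imwrite('pics/w10.png',b)
cv2.imwrite('pics/s10.png',read_camera('scene')[:,:,::-1])
c=pickle.load(open('w10.pkl','rb')); g=cv2.GaussianBlur(cv2.imread('pics/w10.png',0),(3,3),0).astype(float)
for u in (205,220,235,250):
    d=np.diff(g[:150,u]); idx=[i for i in range(1,148) if abs(d[i])>7 and abs(d[i])>=abs(d[i-1]) and abs(d[i])>abs(d[i+1])]
    print(u,[(i,int(d[i]),round(float((plane((u,i+.5),c,.099)-O)@dy*1e3),1)) for i in idx])
for nm in ('s9','s10'):
  im=cv2.imread('pics/%s.png'%nm); m=(im.max(2)<45).astype(np.uint8)[150:200,240:300]
  k,lab,s,ce=cv2.connectedComponentsWithStats(m)
  print(nm,[((ce[i]+[240,150]).round(1).tolist(),(s[i]+[240,150,0,0,0]).tolist()) for i in range(1,k) if s[i,4]>8])
S=cam('scene')
for q in (0,.1,.2,.3,.4,.5): print(q,[proj(O+dy*(-r*np.cos(q))+np.array([0,0,r*np.sin(q)]),S)[0].round(1).tolist() for r in (.043,.088)])
"
```

```text
t 20.55 open 0.3 grasp x,y,z rel pivot [  0.1 -59.8  26. ] F chamber [-7.9 -0.3 15.2] tq [0.5  1.3  0.06]
205 [(45, -10, 42.6), (52, -19, 39.3), (62, -18, 34.6), (70, 33, 30.8), (104, -23, 14.2), (144, 31, -6.4)]
220 [(52, -19, 39.3), (62, -20, 34.7), (70, 32, 30.9), (106, -32, 13.2), (146, 18, -7.4)]
235 [(45, -8, 42.6), (52, -19, 39.4), (62, -18, 34.7), (69, 33, 31.3), (108, -21, 12.2), (147, 17, -7.9)]
250 [(45, -8, 42.6), (52, -19, 39.4), (62, -18, 34.7), (69, 33, 31.4), (80, 9, 26.1), (108, -32, 12.3)]
s9 [([262.5, 165.7], [251, 160, 24, 11, 195]), ([261.0, 179.1], [258, 175, 7, 9, 60])]
s10 [([261.5, 152.3], [245, 150, 37, 8, 149]), ([261.5, 175.4], [251, 166, 23, 18, 213])]
0 [[271.2, 170.3], [251.9, 176.1]]
0.1 [[271.1, 168.8], [251.5, 173.1]]
0.2 [[271.2, 167.3], [251.5, 169.9]]
0.3 [[271.4, 165.7], [251.9, 166.6]]
0.4 [[271.8, 164.1], [252.7, 163.3]]
0.5 [[272.5, 162.5], [253.9, 159.9]]
```

>>> {"api": "step_arm", "payload": {"commands": [{"xyz": [-1, 0, 0], "turn": [0, 0, 0], "grip": 0}, {"xyz": [-3, 0, 0], "turn": [0, 0, 0], "grip": 0}, {"xyz": [-10, 0, 0], "turn": [0, 0, 0], "grip": 0}, {"xyz": [-30, 0, 0], "turn": [0, 0, 0], "grip": 0}, {"xyz": [-70, 0, 0], "turn": [0, 0, 0], "grip": 0}, {"xyz": [-120, 0, 0], "turn": [0, 0, 0], "grip": 0}, {"xyz": [-120, 0, 0], "turn": [0, 0, 0], "grip": 0}, {"xyz": [-120, 0, 0], "turn": [0, 0, 0], "grip": 0}]}}

```text
t: 21.65
tool_pos: [0.4925, -0.1545, 0.328]
orientation: [1.444, 1.038, -1.444]
force: [-0.4, -0.3, -0.1]
opening: 0.0007
```

```bash
python3 -c "
from h import *
import pickle
st()
c=cam('wrist'); pickle.dump(c,open('w11.pkl','wb'))
b=read_camera('wrist')[:,:,::-1];cv2.imwrite('pics/w11.png',b)
b=read_camera('scene')[:,:,::-1];cv2.imwrite('pics/s11.png',b)
g=cv2.GaussianBlur(cv2.imread('pics/w11.png',0),(3,3),0).astype(float)
for u in (240,250,260,270,285):
    d=np.diff(g[:170,u]); idx=[i for i in range(1,168) if abs(d[i])>7 and abs(d[i])>=abs(d[i-1]) and abs(d[i])>abs(d[i+1])]
    print(u,[(i,int(d[i]),round(float((plane((u,i+.5),c,.099)-O)@dy*1e3),1)) for i in idx])
S=cam('scene')
im=cv2.imread('pics/s11.png')
for v0,u0,w,h in ((155,240,60,35),(130,300,60,50)):
  m=(im.max(2)<50).astype(np.uint8)[v0:v0+h,u0:u0+w]
  k,lab,s,ce=cv2.connectedComponentsWithStats(m)
  print([((ce[i]+[u0,v0]).round(1).tolist(),(s[i]+[u0,v0,0,0,0]).tolist()) for i in range(1,k) if s[i,4]>8])
print('exp ball at close',proj(O+dy*(-.016+.1*.997)+[0,0,.012],S))
print([round(float(x),1) for x in lp((251.5,176),S)])
print('\n'.join(''.join('#' if im[v,u].max()<50 else '.' for u in range(245,282)) for v in range(160,188)))
"
```

```text
t 21.65 open 0.7 grasp x,y,z rel pivot [ -0.2 -59.8 144. ] F chamber [-0.3 -0.4 -0.1] tq [-0.02 -0.08 -0.  ]
240 [(32, -32, 70.5), (38, 41, 66.1), (69, -11, 42.8), (73, -24, 39.7), (79, -17, 35.1), (84, 37, 31.2), (105, -30, 14.4), (130, 23, -6.1), (133, -25, -8.7)]
250 [(31, -43, 71.3), (38, 39, 66.1), (73, -24, 39.7), (77, 21, 36.6), (80, -39, 34.3), (84, 36, 31.2), (105, -24, 14.4), (129, 22, -5.3), (133, -21, -8.6)]
260 [(33, -29, 69.8), (38, 40, 66.2), (73, -25, 39.7), (79, -17, 35.1), (84, 35, 31.2), (106, -31, 13.6), (131, 25, -7.0), (134, -24, -9.5)]
270 [(39, 18, 65.4), (73, -24, 39.7), (79, -17, 35.1), (84, 37, 31.2), (107, -26, 12.8), (132, 25, -7.8), (135, -25, -10.3)]
285 [(39, 18, 65.4), (43, -16, 62.5), (84, 8, 31.2), (100, -8, 18.5), (103, 8, 16.1), (107, -22, 12.9), (132, 25, -7.8), (135, -25, -10.3), (145, 11, -18.8)]
[([262.0, 174.2], [251, 166, 23, 18, 275])]
[([323.4, 152.3], [320, 149, 8, 8, 53]), ([331.4, 164.3], [327, 162, 11, 5, 21]), ([322.1, 167.3], [320, 166, 5, 3, 9]), ([306.5, 174.8], [304, 171, 6, 9, 13])]
exp ball at close [[322.88582586 150.63780292]]
[... 377 characters left out ...]
######..........
........###################..........
......#####################..........
......######################.........
......#######################........
......#######################........
.......######################........
.......######################........
........###################..........
........################.............
.........############................
.........############................
..........###########................
.............#######.................
..............######.................
.....................................
.....................................
.....................................
.....................................
```

```bash
python3 -c "
from h import *
print(robot.close_job())"
```

```text
the job is handed in; nothing more can be done
None
```

The chamber is latched and the job is handed in, finished at about 22 s of the 72 s allowed. I held the loop by its ball knob, pulled the lever to its open stop, lowered the bar outside the lip onto the saddle and let go. I then pressed the lever down with closed fingers until it met its stop.

**Last checks**
- **Lever:** it stays down untouched. Its handle end measured about level, 89 mm out and 0.7 mm above the pivot. Resolution is about 1 px, or roughly 0.035 rad, which is also the judged limit. The firm stop felt while pressing supports it being on the stop.
- **Cover:** drawn in by about 6 to 7 mm, so the slide is at about 3 to 4 mm. It shifted by only about 0.3 mm when I released the lever.
- **Loop:** in the wrist picture taken part-way down, the keeper covered the bar, so it was hooked. I did not view a picture after the lever was fully down. The ball knob measured within 2 px of where it should be when closed.
- **Forces:** readings were about 10 N on the ball when the bar met the saddle, which I estimate as 14 N on the keeper. Pressing the lever on its stop gave about 15 N downward, about 17 N in total. Both are below their limits.
- **At the end:** the gripper is clear of everything. The bottle, beaker and rack were not approached, and I did not measure them again.

**What disagreed**
- **Ball slip:** the ball slipped about 6 mm in the pads while I pulled, so the finger position no longer gave the ball's exact place. I went by the pictures and by feel from there.
- **Lever force:** it read nearly zero from about 0.4 rad down to the stop, less than I expected. The measured cover movement showed the loop was still holding.

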